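# Pack the flower-tea sampler tray

## Task

Pack the sampler tray: stand each of the four filled jars that have a gold lid with a coloured dot upright on the middle of the disc of its own colour in the tray. Set the glass jars down gently, never dropping them, and leave them released and still. Leave the jar with the white lid and the empty jar where they stand.

Things in the scene. Friction and masses are not known exactly. Their poses are not given: they have to be found in the camera images.
- jar_yellow: Closed round glass jar standing upright, 48 mm in diameter over its whole height (lid included), 70 mm tall, about 0.16 kg, loose. Origin: centre of its underside; z is up along its axis. Gold lid with a white label bearing a yellow dot; yellow filling (chrysanthemum).
- jar_red: Closed round glass jar standing upright, 48 mm in diameter over its whole height (lid included), 70 mm tall, about 0.16 kg, loose. Origin: centre of its underside; z is up along its axis. Gold lid with a white label bearing a red dot; red filling (rose buds).
- jar_green: Closed round glass jar standing upright, 48 mm in diameter over its whole height (lid included), 70 mm tall, about 0.16 kg, loose. Origin: centre of its underside; z is up along its axis. Gold lid with a white label bearing a green dot; green filling (green tea).
- jar_blue: Closed round glass jar standing upright, 48 mm in diameter over its whole height (lid included), 70 mm tall, about 0.16 kg, loose. Origin: centre of its underside; z is up along its axis. Gold lid with a white label bearing a blue dot; blue filling (butterfly-pea flowers).
- disc_yellow: Flat yellow disc, 64 mm in diameter, 2 mm thick, fixed in one cell of the packing tray. Origin: centre of its underside, on the tray's 5 mm thick floor; a jar stands on the disc's top, 2 mm above the origin. Tray: fixed, brown card, 175 mm square, 2 x 2 cells with centres 85 mm apart along its sides.
- disc_red: Flat red disc, 64 mm in diameter, 2 mm thick, fixed in one cell of the packing tray. Origin: centre of its underside, on the tray's 5 mm thick floor; a jar stands on the disc's top, 2 mm above the origin. The tray's outer walls and cross-shaped dividers are 5 mm thick and reach 25 mm above the table.
- disc_green: Flat green disc, 64 mm in diameter, 2 mm thick, fixed in one cell of the packing tray. Origin: centre of its underside, on the tray's 5 mm thick floor; a jar stands on the disc's top, 2 mm above the origin. Which colour lies in which cell, and the tray's place and turn, change.
- disc_blue: Flat blue disc, 64 mm in diameter, 2 mm thick, fixed in one cell of the packing tray. Origin: centre of its underside, on the tray's 5 mm thick floor; a jar stands on the disc's top, 2 mm above the origin. Each disc lies in the centre of its cell.
- jar_unsealed: Closed round glass jar standing upright, 48 mm in diameter over its whole height (lid included), 70 mm tall, about 0.16 kg, loose. Origin: centre of its underside; z is up along its axis. WHITE lid with a yellow dot, yellow filling: not yet sealed, stays out of the tray. Only low clutter, up to 15 mm tall, lies between the jars.
- jar_empty: Closed round glass jar standing upright, 48 mm in diameter over its whole height (lid included), 70 mm tall, about 0.12 kg, loose. Origin: centre of its underside; z is up along its axis. Gold lid with no label or dot, empty clear glass: stays out of the tray. The six jars stand at least 25 mm apart, surface to surface.

How it is judged:
By the outcome, as a careful person would: the job done as asked, in the order asked, and still so for the second after the job is handed in, with the robot touching nothing.
It also fails if it takes over 112 s, if anything falls off the work surface, if the arm or the gripper's body presses on something with over 40 N, if the wrist force passes 120 N, or if a joint passes its speed limit or range.

## Robot

A 6-joint arm with a two-finger parallel gripper is mounted at the origin on the work surface. World frame = base frame: x ahead of the robot, y to its left, z up, the work surface at z = 0. Lengths are in m, angles in rad, forces in N, time in s.
With the tool pointing down it reaches from about 0.425 to 0.95 m from the base axis. Payload 3.5 kg.
Tool frame: the origin (TCP) lies between the finger pads; the fingertips stand 19 mm ahead of it and the grasp point (between the pads) is the TCP; z points along the fingers, y is the line along which they close (so a half turn about z gives the same grasp; the last joint's range is limited). The gripper opens to 85 mm and grips with 20 to 120 N. Pads are 22 mm wide; open, the fingers measure 114 mm over their backs; the gripper's body (76 mm by 85 mm) begins 54 mm behind the grasp point. The pads swing forward as they close: fully open they stand 13 mm farther back than shut.
Start: joints at [1.14, 0.286, 1.577, -0, 1.279, -0.15], TCP at [0.187, 0.649, 0.25] pointing down, gripper open.
Joint ranges: [-2.77, 2.77], [-0.9, 2.22], [0.21, 2.48], [-1.53, 4.67], [0.24, 2.81], [-2.84, 2.84]. Speed limits (rad/s): [2.79, 2.79, 3.14, 3.14, 3.14, 3.14].

## Interface

Orientations are given as a unit quaternion [x, y, z, w].
In Python, from plant import get_state, cams, ctrl gives the robot as it stands. The module is installed in compiled form; this text tells all that it offers.
- The arm moves only by the tool jog_arm, never from a script. Its argument "deltas" is text: rows parted by semicolons, each of 6 numbers parted by spaces: the shift along the world's x, y, z normalised to -1 to 1, where 1 is 0.02 m, then the turn, a rotation vector about the world's x, y, z normalised to -1 to 1, where 1 is 0.1 rad. In form: x y z ax ay az; .... A call has 1 to 20 rows; each row shifts and turns the commanded pose from where the row before left it; what a row does not reach is not made up. A row lasts 1/8 s, in which the tool goes at most 62.5 mm and 10.7 degrees, less where a joint would pass 70% of its speed; a pose out of reach is approached as far as the arm can. A call with a number of a shift or a turn outside -1 to 1 is refused whole. A call with a gripper value outside its range is refused whole. "gripper" is the opening, from 0 (shut) to 1 (fully open), set as the call begins (left out, the last holds). The fingers move at their own pace and stop on an object; "squeeze" is the grip in N (left out, the last holds). Time passes only in rows, so rows that do not move let the fingers close. It gives the time, the measured TCP pose, the force, the opening and the grip force at its end, in the units of the state.
- get_state(): the state, without advancing time (a new reading comes with each control period).
- cams.read_camera(name): name is "scene" or "side" or "wrist"; returns a dict with "color" (420x560x3 uint8, blue, green, red), "vfov" (degrees; the focal length in pixels is half the picture's height over the tangent of half this angle, whatever the lens; pixels are square), "cx", "cy" (the principal point, pixels), "distortion" ([k1, k2, p1, p2, k3] as OpenCV has them; the pictures are not rectified), "rvec" (rotation vector, rad) and "tvec" (3), from world to camera coordinates, as OpenCV has them. Camera axes: x right, y down, z forward; pixel columns grow to the right and rows downward; lengths in m; the calibration is good to about 2 mm. A picture is of the moment at which its call begins. There is no depth.
- ctrl.sign_off(): hands the job in; it is judged then, once.
The state is a dict: "time": time; "qpos": joint angles; "dq": joint speeds; "joint_efforts": joint torques, N m; "eef_pos": TCP position; "tcp_rot": TCP orientation; "contact_force": force on the tool from outside, world axes, zero at the start; "wrist_torque": the same for the moment, N m; "opening": opening from 0.0 (shut) to 1.0 (fully open); "finger_force": force on a finger pad.
Only numpy, scipy, OpenCV 4.12 (cv2) and the standard library are available. Lean on these libraries where they do the work, as an engineer would, in place of code of your own. Each camera call takes 0.05 s, during which the arm holds its last target. There are 200 camera calls.

## Working session

There is one attempt and no reset: what is moved stays moved. The work goes in short steps, Python scripts to look and compute and a tool call to move; the robot and the scene stay as the last step left them, time stands still between calls to the robot, and variables do not carry over. Pictures are saved under pics/ and viewed, at most 14 in all, crops included, and the job is handed in when it is done.

Besides the shell and the picture viewer there is one more tool, called after "Call:" as name(argument=value, ...) on one line, values as JSON. jog_arm: Moves the arm, as the interface text tells. Its arguments: {"type":"object","properties":{"deltas":{"type":"string"},"gripper":{"type":"number"},"squeeze":{"type":"number"}},"required":["deltas"]}

```bash
mkdir -p pics; cat > h.py <<'E'
import numpy as np, cv2
from plant import get_state, cams, ctrl
def cam(n):
    c=cams.read_camera(n); h=c["color"].shape[0]; f=h/2/np.tan(np.radians(c["vfov"])/2)
    c["K"]=np.array([[f,0,c["cx"]],[0,f,c["cy"]],[0,0,1.]]); c["D"]=np.array(c["distortion"],float)
    c["R"]=cv2.Rodrigues(np.array(c["rvec"],float))[0]; c["t"]=np.array(c["tvec"],float).ravel(); return c
def ray(c,uv,z):
    p=cv2.undistortPoints(np.array(uv,float).reshape(-1,1,2),c["K"],c["D"]).reshape(-1,2)
    d=np.c_[p,np.ones(len(p))]@c["R"]; o=-c["R"].T@c["t"]
    return o+d*((z-o[2])/d[:,2])[:,None]
def proj(c,P): return cv2.projectPoints(np.array(P,float).reshape(-1,3),np.array(c["rvec"],float),c["t"],c["K"],c["D"])[0].reshape(-1,2)
E
python3 - <<'E'
from h import *
for n in ("scene","side","wrist"):
    c=cam(n); cv2.imwrite(f"pics/{n}0.png",c["color"]); print(n,c["vfov"],-c["R"].T@c["t"],c["D"])
print(get_state())
E
```

```text
scene 51.782755189888604 [0.99537397 0.55614474 0.80796111] [-0.09481343  0.          0.          0.          0.        ]
side 55.76280038815012 [0.3832777  0.5575152  0.62420463] [-0.03436164  0.          0.          0.          0.        ]
wrist 63.844429502638405 [0.11474395 0.66826503 0.37221607] [-0.0792313  0.         0.         0.         0.       ]
{'time': 0.15, 'qpos': array([ 1.13998741e+00,  2.86996139e-01,  1.57784255e+00, -9.44374460e-06,
        1.27856754e+00, -1.49971678e-01]), 'dq': array([ 0.00152601, -0.00380287, -0.00446438, -0.00034345,  0.00068802,
       -0.00021447]), 'joint_efforts': array([ 5.24348670e-04, -4.06600320e+01, -2.93142271e+01, -1.65044135e-04,
        3.94357805e-03,  2.65095849e-06]), 'eef_pos': array([0.18684002, 0.64813742, 0.24924125]), 'tcp_rot': array([ 1.39956217e-01,  9.90157278e-01, -8.70117306e-04, -2.55306039e-04]), 'contact_force': array([0.48098012, 0.09057829, 0.29966827]), 'wrist_torque': array([-0.02338581, -0.023351  ,  0.02001527]), 'finger_force': 0.0, 'opening': 1.0022921134743645}
```

View pics/scene0.png

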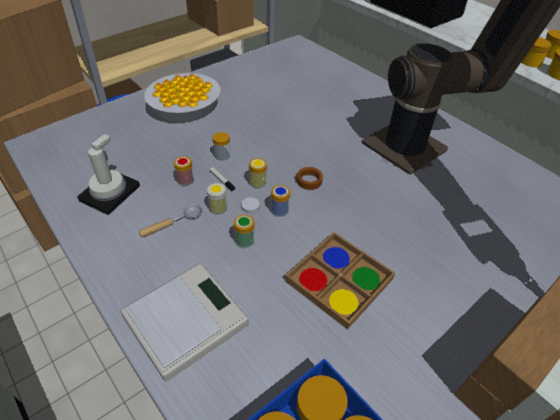

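View pics/side0.png

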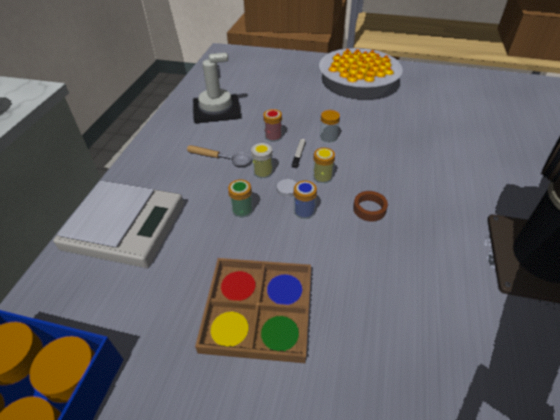

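View pics/wrist0.png

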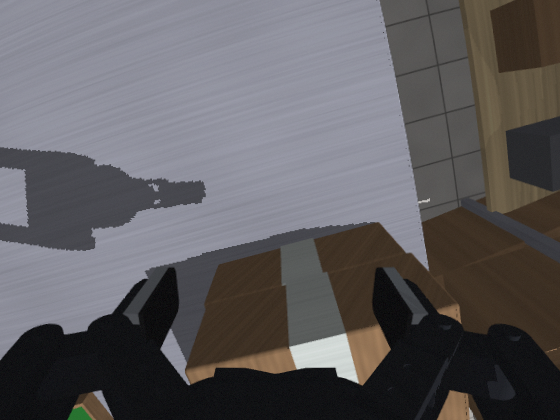

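The scene picture shows gold-lid jars with red (183,163), yellow (258,165), blue (281,193) and green (244,222) dots. The white-lid jar is at (217,190) and the empty one at (221,140). The tray discs are blue (336,258), red (313,280), green (366,279) and yellow (343,302). The side view agrees. The wrist camera sees only boxes near the start pose.

```bash
cat > m.py <<'E'
from h import *
H={"yellow":(22,36),"red":(0,8),"green":(45,85),"blue":(105,130)}
S={"scene":{"yellow":(258,164),"red":(183,162),"green":(244,222),"blue":(281,192),"white":(217,189),"empty":(221,137)},
   "side":{"yellow":(324,156),"red":(273,117),"green":(239,187),"blue":(305,188),"white":(262,152),"empty":(330,117)}}
DS={"scene":{"yellow":(343,302),"red":(313,280),"green":(366,279),"blue":(336,258)},
   "side":{"yellow":(230,329),"red":(238,286),"green":(280,334),"blue":(285,290)}}
def blob(c,col,seed,r):
    hsv=cv2.cvtColor(c["color"],cv2.COLOR_BGR2HSV); lo,hi=H[col]
    m=cv2.inRange(hsv,(lo,140,60),(hi,255,255))
    if col=="red": m|=cv2.inRange(hsv,(172,140,60),(180,255,255))
    w=np.zeros_like(m); cv2.circle(w,seed,r,255,-1); m&=w
    n,l,s,ce=cv2.connectedComponentsWithStats(m)
    k=min(range(1,n),key=lambda i:np.hypot(*(ce[i]-seed))-s[i,4]*.05)
    return ce[k],s[k,4]
E
python3 - <<'E'
from m import *
for n in S:
    c=cam(n)
    for k in S[n]:
        if k in H:
            u,a=blob(c,k,S[n][k],9); v,b=blob(c,k,DS[n][k],24)
            print(n,k,u.round(1),a,ray(c,u,.07)[0].round(4),"disc",v.round(1),b,ray(c,v,.007)[0].round(4))
        else: print(n,k,ray(c,S[n][k],.07)[0].round(4))
    x=c["color"]; x=x[125:330,150:410] if n=="scene" else x[95:370,180:400]
    cv2.imwrite(f"pics/{n}_crop.png",cv2.resize(x,None,fx=2.1 if n=="side" else 2.9,fy=2.1 if n=="side" else 2.9,interpolation=cv2.INTER_CUBIC))
E
```

```text
scene yellow [257.4 162.6] 53 [ 0.4569 -0.1459  0.07  ] disc [343.3 301.4] 609 [0.5492 0.2739 0.007 ]
scene red [182.  160.9] 53 [ 0.6101 -0.276   0.07  ] disc [313.  279.1] 534 [0.5608 0.1901 0.007 ]
scene green [243.5 221. ] 64 [ 6.105e-01 -4.000e-04  7.000e-02] disc [365.9 277.9] 492 [0.465  0.2627 0.007 ]
scene blue [280.3 190.5] 57 [ 0.4781 -0.0262  0.07  ] disc [336.  257.2] 424 [0.4764 0.1781 0.007 ]
scene white [ 0.5981 -0.1276  0.07  ]
scene empty [ 0.4687 -0.2989  0.07  ]
side yellow [324.1 152.3] 91 [ 0.4566 -0.1471  0.07  ] disc [229.1 328.7] 1095 [0.5465 0.2746 0.007 ]
side red [272.1 113. ] 50 [ 0.6091 -0.2765  0.07  ] disc [237.7 285.5] 856 [0.5579 0.1904 0.007 ]
side green [239. 186.] 66 [ 6.093e-01 -2.000e-04  7.000e-02] disc [279.5 333.1] 1022 [0.4625 0.2633 0.007 ]
side blue [304.8 187.3] 81 [ 0.4773 -0.0255  0.07  ] disc [284.2 289.1] 789 [0.4737 0.179  0.007 ]
side white [ 0.5926 -0.1183  0.07  ]
side empty [ 0.4641 -0.2896  0.07  ]
```

View pics/scene_crop.png

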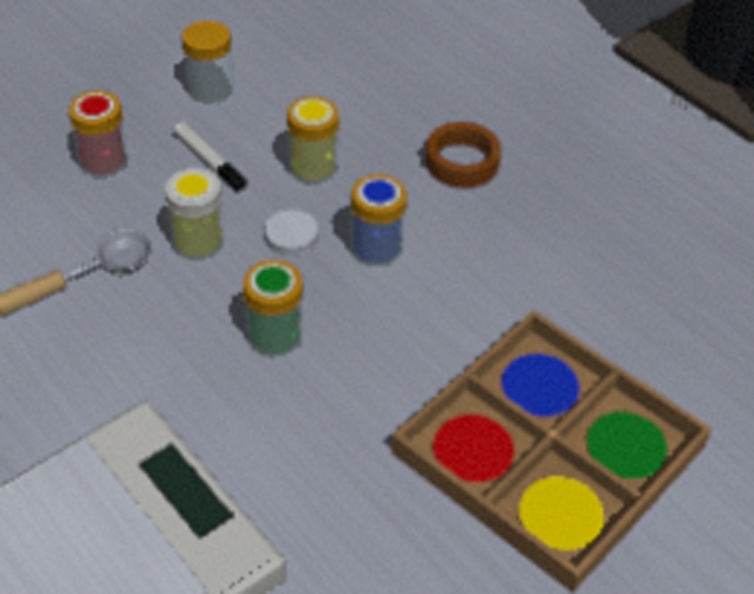

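The lid dots and discs agree between the two cameras to about 2.5 mm, so I can act on their averages. I'll turn the tool to the tray's diagonal (yaw 0.92) and go to the blue jar.

Call:
jog_arm(deltas="0 0 1 0 0 0; 0 0 1 0 0 0; 0.9 -0.9 0 0 0 -0.263; 0.9 -0.9 0 0 0 -0.263; 0.9 -0.9 0 0 0 -0.263; 0.9 -0.9 0 0 0 -0.263; 0.9 -0.9 0 0 0 -0.263; 0.9 -0.9 0 0 0 -0.263; 0.9 -0.9 0 0 0 -0.263; 0.9 -0.9 0 0 0 -0.263; 0.9 -0.9 0 0 0 -0.263; 0.9 -0.9 0 0 0 -0.263; 0.9 -0.9 0 0 0 -0.263; 0.9 -0.9 0 0 0 -0.263; 0.9 -0.9 0 0 0 -0.263; 0.9 -0.9 0 0 0 -0.263", gripper=1, squeeze=30)

```text
time: 2.25
eef_pos: [0.4397, 0.394, 0.2894]
tcp_rot: [0.32, 0.947, -0.001, -0.0]
contact_force: [0.9, -0.6, -0.3]
opening: 1.002
finger_force: 0.0
```

Call:
jog_arm(deltas="0.1 -1 0 0 0 0; 0.1 -1 0 0 0 0; 0.1 -1 0 0 0 0; 0.1 -1 0 0 0 0; 0.1 -1 0 0 0 0; 0.1 -1 0 0 0 0; 0.1 -1 0 0 0 0; 0.1 -1 0 0 0 0; 0.1 -1 0 0 0 0; 0.1 -1 0 0 0 0; 0.1 -1 -0.5 0 0 0; 0.1 -1 -0.5 0 0 0; 0.1 -1 -0.5 0 0 0; 0.1 -1 -0.5 0 0 0; 0.1 -1 -0.5 0 0 0; 0.1 -1 -0.5 0 0 0; 0.1 -1 -0.5 0 0 0; 0.1 -1 -0.5 0 0 0; 0.1 -1 -0.5 0 0 0; 0 0 0 0 0 0")

```text
time: 4.75
eef_pos: [0.4764, 0.0153, 0.1996]
tcp_rot: [0.32, 0.947, -0.0, -0.001]
contact_force: [0.0, 0.2, 0.1]
opening: 1.002
finger_force: 0.0
```

Call:
jog_arm(deltas="0.07 -1 0 0 0 0; 0 -1 0 0 0 0; 0 -0.06 -0.9 0 0 0; 0 0 -0.9 0 0 0; 0 0 -0.9 0 0 0; 0 0 -0.9 0 0 0; 0 0 -0.9 0 0 0; 0 0 -0.9 0 0 0; 0 0 -0.9 0 0 0; 0 0 -0.9 0 0 0; 0 0 -0.38 0 0 0; 0 0 0 0 0 0")

```text
time: 6.25
eef_pos: [0.4775, -0.0239, 0.0476]
tcp_rot: [0.319, 0.948, -0.0, -0.001]
contact_force: [0.7, 0.0, 0.5]
opening: 1.002
finger_force: 0.0
```

Call:
jog_arm(deltas="0 0 0 0 0 0; 0 0 0 0 0 0; 0 0 0 0 0 0; 0 0 0 0 0 0; 0 0 0 0 0 0; 0 0 0 0 0 0; 0 0 0 0 0 0; 0 0 0 0 0 0", gripper=0, squeeze=30)

```text
time: 7.25
eef_pos: [0.4792, -0.0249, 0.0496]
tcp_rot: [0.319, 0.948, 0.0, 0.001]
contact_force: [-0.3, 0.3, 6.2]
opening: 0.555
finger_force: 31.2
```

Call:
jog_arm(deltas="0 0 0.3 0 0 0; 0 0 0.7 0 0 0; 0 0 0.8 0 0 0; 0 0 0.8 0 0 0; 0 0.3 0.8 0 0 0; 0 0.8 0 0 0 0; 0 1 0 0 0 0; 0 1 0 0 0 0; 0 1 0 0 0 0; 0 1 0 0 0 0; 0 1 0 0 0 0; 0 1 0 0 0 0; 0 1 0 0 0 0; 0 1 0 0 0 0; -0.1 1 0 0 0 0; -0.1 0.6 0 0 0 0; 0 0.2 0 0 0 0; 0 0 0 0 0 0; 0 0 0 0 0 0")

```text
time: 9.62
eef_pos: [0.4745, 0.193, 0.1167]
tcp_rot: [0.319, 0.948, -0.0, -0.0]
contact_force: [1.0, -0.1, -1.4]
opening: 0.554
finger_force: 31.2
```

```bash
cat > chk.py <<'E'
import sys
from m import *
# jar colour, lid top height -> lid dot position from both cameras
col,z=sys.argv[1],float(sys.argv[2]); s=get_state(); p=s["eef_pos"]; print(p.round(4),s["time"])
for n in ("scene","side"):
    c=cam(n); q=proj(c,[p[0],p[1],z])[0]
    try:
        u,a=blob(c,col,tuple(int(round(v)) for v in q),13); print(n,q.round(1),u.round(1),a,ray(c,u,z)[0].round(4))
    except ValueError: print(n,"none")
E
python3 chk.py blue 0.130; python3 - <<'E'
from m import *
c=cam("side"); cv2.imwrite("pics/s1.png",c["color"])
E
```

```text
[0.4745 0.193  0.1167] 9.625
scene [348.9 225.4] [344.4 223.6] 11 [0.4783 0.1834 0.13  ]
side [281.3 253.6] [284.5 251.3] 105 [0.4706 0.1876 0.13  ]
```

View pics/s1.png

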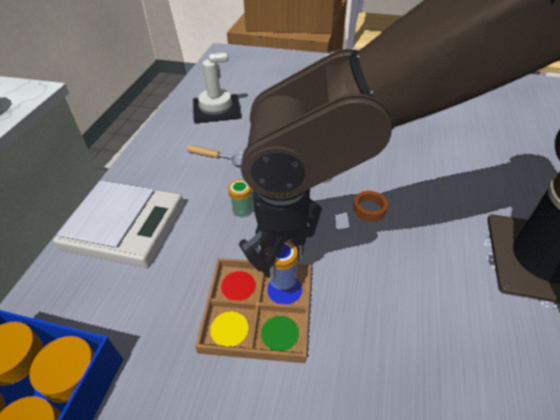

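The side picture shows the blue jar held upright above the blue disc, slightly past it in y. I'll correct by −14 mm and lower it.

Call:
jog_arm(deltas="0 -0.5 0 0 0 0; 0.03 -0.22 -0.3 0 0 0; 0 0 -0.6 0 0 0; 0 0 -0.7 0 0 0; 0 0 -0.6 0 0 0; 0 0 -0.3 0 0 0; 0 0 -0.2 0 0 0; 0 0 0 0 0 0; 0 0 0 0 0 0")

```text
time: 10.9
eef_pos: [0.4754, 0.1791, 0.0632]
tcp_rot: [0.319, 0.948, 0.0, 0.0]
contact_force: [-0.1, 0.4, -1.9]
opening: 0.56
finger_force: 31.2
```

Call:
jog_arm(deltas="0 0 -0.1 0 0 0; 0 0 -0.08 0 0 0; 0 0 -0.06 0 0 0; 0 0 -0.05 0 0 0; 0 0 0 0 0 0")

```text
time: 11.52
eef_pos: [0.4749, 0.1789, 0.0568]
tcp_rot: [0.319, 0.948, -0.0, -0.0]
contact_force: [0.5, -0.2, -1.9]
opening: 0.552
finger_force: 31.2
```

Call:
jog_arm(deltas="0 0 -0.04 0 0 0; 0 0 0 0 0 0")

```text
time: 11.78
eef_pos: [0.4751, 0.179, 0.0566]
tcp_rot: [0.319, 0.948, -0.0, -0.0]
contact_force: [-1.8, -1.0, 3.6]
opening: 0.554
finger_force: 31.3
```

Call:
jog_arm(deltas="0 0 0 0 0 0; 0 0 0 0 0 0; 0 0 0 0 0 0; 0 0 0 0 0 0; 0 0 0.3 0 0 0; 0 0 0.7 0 0 0; 0 0 0.9 0 0 0; 0 0 0.9 0 0 0; 0 0 0.9 0 0 0; 0.4 -0.5 0.9 0 0 0; 0.75 -1 0 0 0 0; 0.75 -1 0 0 0 0; 0.75 -1 0 0 0 0; 0.75 -1 0 0 0 0; 0.75 -1 0 0 0 0; 0.75 -1 0 0 0 0; 0.75 -1 0 0 0 0; 0.75 -1 0 0 0 0; 0.35 -0.45 0 0 0 0; 0 0 0 0 0 0", gripper=0.9)

```text
time: 14.28
eef_pos: [0.6104, -0.0006, 0.148]
tcp_rot: [0.319, 0.948, 0.0, -0.0]
contact_force: [-0.5, 0.5, -0.3]
opening: 0.901
finger_force: 0.0
```

```bash
python3 - <<'E'
from m import *
for n in S:
    c=cam(n); k="blue"; z=.077
    q=proj(c,[.4751,.1786,z])[0]; u,a=blob(c,k,tuple(int(round(v)) for v in q),7); print(n,q,u,a,ray(c,u,z)[0].round(4))
print(get_state()["eef_pos"])
E
```

```text
scene [340.50842654 237.69272168] [340.42682927 237.80487805] 82 [0.4755 0.1787 0.077 ]
side [283.23309416 266.06997969] [283.13768116 266.26086957] 138 [0.4752 0.179  0.077 ]
[6.09654894e-01 3.91296882e-04 1.47882196e-01]
```

The blue jar stands on its disc to within 0.5 mm. Now green.

Call:
jog_arm(deltas="0 0 -0.5 0 0 0; 0 0 -0.9 0 0 0; 0 0 -0.9 0 0 0; 0 0 -0.9 0 0 0; 0 0 -0.9 0 0 0; 0 0 -0.6 0 0 0; 0 0 -0.3 0 0 0; 0 0 0 0 0 0")

```text
time: 15.38
eef_pos: [0.61, -0.0001, 0.0478]
tcp_rot: [0.319, 0.948, -0.0, -0.0]
contact_force: [-0.3, 0.0, 0.7]
opening: 0.902
finger_force: 0.0
```

Call:
jog_arm(deltas="0 0 0 0 0 0; 0 0 0 0 0 0; 0 0 0 0 0 0; 0 0 0 0 0 0; 0 0 0 0 0 0; 0 0 0 0 0 0; 0 0 0 0 0 0; 0 0 0 0 0 0", gripper=0, squeeze=30)

```text
time: 16.38
eef_pos: [0.6108, -0.0001, 0.0491]
tcp_rot: [0.319, 0.948, 0.0, 0.001]
contact_force: [0.3, 0.8, 5.6]
opening: 0.554
finger_force: 31.6
```

Call:
jog_arm(deltas="0 0 0.3 0 0 0; 0 0 0.7 0 0 0; 0 0 0.9 0 0 0; 0 0 0.9 0 0 0; 0 0 0.9 0 0 0; -0.25 0.45 0.9 0 0 0; -0.56 1 0.6 0 0 0; -0.56 1 0 0 0 0; -0.56 1 0 0 0 0; -0.56 1 0 0 0 0; -0.56 1 0 0 0 0; -0.56 1 0 0 0 0; -0.56 1 0 0 0 0; -0.56 1 0 0 0 0; -0.56 1 0 0 0 0; -0.56 1 0 0 0 0; -0.56 1 0 0 0 0; -0.56 1 0 0 0 0; -0.25 0.5 0 0 0 0; -0.08 0.2 0 0 0 0")

```text
time: 18.88
eef_pos: [0.4637, 0.2636, 0.1521]
tcp_rot: [0.318, 0.948, -0.0, 0.0]
contact_force: [-0.7, 0.3, -2.2]
opening: 0.551
finger_force: 31.2
```

Call:
jog_arm(deltas="0 0 0 0 0 0; 0 0 0 0 0 0")

```text
time: 19.12
eef_pos: [0.4644, 0.2625, 0.1521]
tcp_rot: [0.319, 0.948, -0.0, 0.0]
contact_force: [-0.2, -0.2, -2.0]
opening: 0.555
finger_force: 31.2
```

Call:
jog_arm(deltas="0 0 -0.3 0 0 0; 0 0 -0.7 0 0 0; 0 0 -0.8 0 0 0; 0 0 -0.8 0 0 0; 0 0 -0.8 0 0 0; 0 0 -0.5 0 0 0; 0 0 -0.3 0 0 0; 0 0 -0.2 0 0 0; 0 0 -0.1 0 0 0; 0 0 -0.1 0 0 0; 0 0 -0.05 0 0 0; 0 0 -0.05 0 0 0; 0 0 0 0 0 0")

```text
time: 20.75
eef_pos: [0.464, 0.263, 0.0582]
tcp_rot: [0.319, 0.948, 0.0, 0.0]
contact_force: [0.4, -0.4, -1.6]
opening: 0.552
finger_force: 31.2
```

Call:
jog_arm(deltas="0 0 -0.05 0 0 0; 0 0 -0.04 0 0 0; 0 0 0 0 0 0")

```text
time: 21.12
eef_pos: [0.4639, 0.2629, 0.0562]
tcp_rot: [0.319, 0.948, -0.0, -0.0]
contact_force: [-0.3, 0.7, -1.6]
opening: 0.555
finger_force: 31.2
```

Call:
jog_arm(deltas="0 0 -0.04 0 0 0; 0 0 -0.02 0 0 0; 0 0 0 0 0 0")

```text
time: 21.5
eef_pos: [0.4641, 0.263, 0.0561]
tcp_rot: [0.319, 0.948, -0.0, -0.0]
contact_force: [-2.4, -0.3, 5.2]
opening: 0.558
finger_force: 31.9
```

Call:
jog_arm(deltas="0 0 0 0 0 0; 0 0 0 0 0 0; 0 0 0 0 0 0; 0 0 0 0 0 0; 0 0 0.3 0 0 0; 0 0 0.7 0 0 0; 0 0 0.9 0 0 0; 0 0 0.9 0 0 0; 0 0 0.9 0 0 0; 0 -0.5 0.9 0 0 0; 0 -1 0.5 0 0 0; 0 -1 0 0 0 0; 0 -1 0 0 0 0; 0 -1 0 0 0 0; 0 -1 0 0 0 0; 0 -1 0 0 0 0; 0 -1 0 0 0 0; 0 -1 0 0 0 0; 0 -1 0 0 0 0; 0 -1 0 0 0 0", gripper=0.9)

```text
time: 24.0
eef_pos: [0.4632, 0.0512, 0.157]
tcp_rot: [0.319, 0.948, -0.0, -0.0]
contact_force: [0.2, -0.8, -0.1]
opening: 0.898
finger_force: 0.0
```

Call:
jog_arm(deltas="-0.04 -1 0 0 0 0; -0.04 -1 0 0 0 0; -0.04 -1 0 0 0 0; -0.04 -1 0 0 0 0; -0.04 -1 0 0 0 0; -0.04 -1 0 0 0 0; -0.04 -1 0 0 0 0; -0.04 -1 0 0 0 0; -0.04 -1 0 0 0 0; 0 -0.7 0 0 0 0; 0 -0.28 0 0 0 0; 0 0 0 0 0 0; 0 0 0 0 0 0")

```text
time: 25.62
eef_pos: [0.4567, -0.1462, 0.157]
tcp_rot: [0.319, 0.948, 0.0, -0.0]
contact_force: [0.3, 0.2, -0.2]
opening: 0.899
finger_force: 0.0
```

```bash
python3 - <<'E'
from m import *
for n in S:
    c=cam(n); z=.077
    for k,p in (("green",(.4638,.2630)),("blue",(.4751,.1786))):
        q=proj(c,[*p,z])[0]; 
        try: u,a=blob(c,k,tuple(int(round(v)) for v in q),7); print(n,k,a,ray(c,u,z)[0].round(4))
        except ValueError: print(n,k,"hidden")
print(get_state()["eef_pos"])
E
```

```text
scene green 85 [0.4639 0.2634 0.077 ]
scene blue 82 [0.4755 0.1787 0.077 ]
side green 149 [0.4637 0.2636 0.077 ]
side blue 138 [0.4752 0.179  0.077 ]
[ 0.45679467 -0.14612754  0.15704844]
```

Green is placed. Next is the yellow gold-lid jar.

Call:
jog_arm(deltas="0 0 -0.5 0 0 0; 0 0 -0.9 0 0 0; 0 0 -0.9 0 0 0; 0 0 -0.9 0 0 0; 0 0 -0.9 0 0 0; 0 0 -0.7 0 0 0; 0 0 -0.45 0 0 0; 0 0 -0.2 0 0 0; 0 0 0 0 0 0")

```text
time: 26.85
eef_pos: [0.4569, -0.1467, 0.0482]
tcp_rot: [0.319, 0.948, -0.0, 0.0]
contact_force: [0.2, 0.7, 1.2]
opening: 0.899
finger_force: 0.0
```

Call:
jog_arm(deltas="0 0 0 0 0 0; 0 0 0 0 0 0; 0 0 0 0 0 0; 0 0 0 0 0 0; 0 0 0 0 0 0; 0 0 0 0 0 0; 0 0 0 0 0 0; 0 0 0 0 0 0", gripper=0, squeeze=30)

```text
time: 27.85
eef_pos: [0.4575, -0.1469, 0.0489]
tcp_rot: [0.319, 0.948, -0.0, 0.001]
contact_force: [0.1, 0.2, 6.0]
opening: 0.556
finger_force: 31.2
```

Call:
jog_arm(deltas="0 0 0.3 0 0 0; 0 0 0.7 0 0 0; 0 0 0.9 0 0 0; 0 0 0.9 0 0 0; 0 0 0.9 0 0 0; 0 0 0.9 0 0 0; 0.1 0.5 0.6 0 0 0; 0.216 1 0 0 0 0; 0.216 1 0 0 0 0; 0.216 1 0 0 0 0; 0.216 1 0 0 0 0; 0.216 1 0 0 0 0; 0.216 1 0 0 0 0; 0.216 1 0 0 0 0; 0.216 1 0 0 0 0; 0.216 1 0 0 0 0; 0.216 1 0 0 0 0; 0.216 1 0 0 0 0; 0.216 1 0 0 0 0; 0.216 1 0 0 0 0")

```text
time: 30.35
eef_pos: [0.5144, 0.1246, 0.152]
tcp_rot: [0.319, 0.948, -0.0, -0.001]
contact_force: [0.3, 0.3, -1.0]
opening: 0.555
finger_force: 31.2
```

Call:
jog_arm(deltas="0.216 1 0 0 0 0; 0.216 1 0 0 0 0; 0.216 1 0 0 0 0; 0.216 1 0 0 0 0; 0.216 1 0 0 0 0; 0.216 1 0 0 0 0; 0.2 0.9 0 0 0 0; 0.1 0.45 0 0 0 0; 0.05 0.2 0 0 0 0; 0 0 0 0 0 0; 0 0 0 0 0 0")

```text
time: 31.72
eef_pos: [0.5479, 0.2739, 0.1521]
tcp_rot: [0.319, 0.948, -0.0, -0.0]
contact_force: [-0.3, 0.4, -1.6]
opening: 0.553
finger_force: 31.2
```

Call:
jog_arm(deltas="0 0 -0.3 0 0 0; 0 0 -0.7 0 0 0; 0 0 -0.8 0 0 0; 0 0 -0.8 0 0 0; 0 0 -0.8 0 0 0; 0 0 -0.5 0 0 0; 0 0 -0.3 0 0 0; 0 0 -0.2 0 0 0; 0 0 -0.1 0 0 0; 0 0 -0.1 0 0 0; 0 0 -0.05 0 0 0; 0 0 -0.05 0 0 0; 0 0 -0.05 0 0 0; 0 0 -0.04 0 0 0; 0 0 0 0 0 0")

```text
time: 33.6
eef_pos: [0.5478, 0.2743, 0.0562]
tcp_rot: [0.319, 0.948, -0.0, -0.0]
contact_force: [-0.6, 0.4, -2.0]
opening: 0.559
finger_force: 31.2
```

Call:
jog_arm(deltas="0 0 -0.03 0 0 0; 0 0 0 0 0 0")

```text
time: 33.85
eef_pos: [0.548, 0.2744, 0.056]
tcp_rot: [0.319, 0.948, 0.0, 0.0]
contact_force: [-0.9, 0.5, 0.4]
opening: 0.553
finger_force: 31.3
```

Call:
jog_arm(deltas="0 0 -0.03 0 0 0; 0 0 0 0 0 0")

```text
time: 34.1
eef_pos: [0.548, 0.2744, 0.056]
tcp_rot: [0.319, 0.948, -0.0, -0.0]
contact_force: [-3.0, -1.2, 5.6]
opening: 0.549
finger_force: 31.5
```

Call:
jog_arm(deltas="0 0 0 0 0 0; 0 0 0 0 0 0; 0 0 0 0 0 0; 0 0 0 0 0 0; 0 0 0.3 0 0 0; 0 0 0.7 0 0 0; 0 0 0.9 0 0 0; 0 0 0.9 0 0 0; 0 0 0.9 0 0 0; 0 -0.5 0.9 0 0 0; 0.11 -1 0.5 0 0 0; 0.11 -1 0 0 0 0; 0.11 -1 0 0 0 0; 0.11 -1 0 0 0 0; 0.11 -1 0 0 0 0; 0.11 -1 0 0 0 0; 0.11 -1 0 0 0 0; 0.11 -1 0 0 0 0; 0.11 -1 0 0 0 0; 0.11 -1 0 0 0 0", gripper=0.9)

```text
time: 36.6
eef_pos: [0.5701, 0.063, 0.1572]
tcp_rot: [0.319, 0.948, 0.0, 0.0]
contact_force: [-0.1, 0.5, -0.8]
opening: 0.903
finger_force: 0.0
```

Call:
jog_arm(deltas="0.11 -1 0 0 0 0; 0.11 -1 0 0 0 0; 0.11 -1 0 0 0 0; 0.11 -1 0 0 0 0; 0.11 -1 0 0 0 0; 0.11 -1 0 0 0 0; 0.11 -1 0 0 0 0; 0.11 -1 0 0 0 0; 0.11 -1 0 0 0 0; 0.11 -1 0 0 0 0; 0.11 -1 0 0 0 0; 0.11 -1 0 0 0 0; 0.11 -1 0 0 0 0; 0.11 -1 0 0 0 0; 0.11 -1 0 0 0 0; 0.11 -1 0 0 0 0; 0.11 -0.7 0 0 0 0; 0.11 -0.3 0 0 0 0; 0 0 0 0 0 0; 0 0 0 0 0 0")

```text
time: 39.1
eef_pos: [0.6095, -0.275, 0.157]
tcp_rot: [0.319, 0.948, 0.0, -0.0]
contact_force: [-0.0, 0.3, 0.3]
opening: 0.897
finger_force: 0.0
```

```bash
python3 - <<'E'
from m import *
for n in S:
    c=cam(n); z=.077
    for k,p in (("yellow",(.5479,.2743)),("green",(.4638,.2630)),("blue",(.4751,.1786))):
        q=proj(c,[*p,z])[0]; 
        try: u,a=blob(c,k,tuple(int(round(v)) for v in q),7); print(n,k,a,ray(c,u,z)[0].round(4))
        except ValueError: print(n,k,"hidden")
print(get_state()["eef_pos"])
E
```

```text
scene yellow 116 [0.5474 0.2752 0.077 ]
scene green 85 [0.4639 0.2634 0.077 ]
scene blue 81 [0.4753 0.1788 0.077 ]
side yellow 147 [0.5485 0.2744 0.077 ]
side green 149 [0.4637 0.2636 0.077 ]
side blue 137 [0.4751 0.1791 0.077 ]
[ 0.60950323 -0.27496822  0.15710615]
```

Three are placed. Now red.

Call:
jog_arm(deltas="0 -0.06 -0.5 0 0 0; 0 0 -0.9 0 0 0; 0 0 -0.9 0 0 0; 0 0 -0.9 0 0 0; 0 0 -0.9 0 0 0; 0 0 -0.7 0 0 0; 0 0 -0.45 0 0 0; 0 0 -0.2 0 0 0; 0 0 0 0 0 0")

```text
time: 40.33
eef_pos: [0.6097, -0.277, 0.0483]
tcp_rot: [0.319, 0.948, -0.0, 0.0]
contact_force: [-0.1, 1.0, -0.5]
opening: 0.901
finger_force: 0.0
```

Call:
jog_arm(deltas="0 0 0 0 0 0; 0 0 0 0 0 0; 0 0 0 0 0 0; 0 0 0 0 0 0; 0 0 0 0 0 0; 0 0 0 0 0 0; 0 0 0 0 0 0; 0 0 0 0 0 0", gripper=0, squeeze=30)

```text
time: 41.32
eef_pos: [0.6102, -0.2771, 0.0492]
tcp_rot: [0.319, 0.948, -0.0, 0.001]
contact_force: [0.7, 0.5, 4.9]
opening: 0.551
finger_force: 31.5
```

Call:
jog_arm(deltas="0 0 0.3 0 0 0; 0 0 0.7 0 0 0; 0 0 0.9 0 0 0; 0 0 0.9 0 0 0; 0 0 0.9 0 0 0; 0 0 0.9 0 0 0; 0 0.5 0.6 0 0 0; -0.11 1 0 0 0 0; -0.11 1 0 0 0 0; -0.11 1 0 0 0 0; -0.11 1 0 0 0 0; -0.11 1 0 0 0 0; -0.11 1 0 0 0 0; -0.11 1 0 0 0 0; -0.11 1 0 0 0 0; -0.11 1 0 0 0 0; -0.11 1 0 0 0 0; -0.11 1 0 0 0 0; -0.11 1 0 0 0 0; -0.11 1 0 0 0 0")

```text
time: 43.82
eef_pos: [0.5808, -0.0055, 0.1521]
tcp_rot: [0.319, 0.948, -0.0, 0.0]
contact_force: [0.1, 0.3, -2.2]
opening: 0.552
finger_force: 31.2
```

Call:
jog_arm(deltas="-0.11 1 0 0 0 0; -0.11 1 0 0 0 0; -0.11 1 0 0 0 0; -0.11 1 0 0 0 0; -0.11 1 0 0 0 0; -0.11 1 0 0 0 0; -0.11 1 0 0 0 0; -0.11 1 0 0 0 0; -0.11 1 0 0 0 0; -0.09 0.55 0 0 0 0; 0 0.28 0 0 0 0; 0 0 0 0 0 0; 0 0 0 0 0 0")

```text
time: 45.45
eef_pos: [0.5594, 0.1893, 0.1521]
tcp_rot: [0.319, 0.948, -0.0, -0.0]
contact_force: [0.6, 0.2, -1.2]
opening: 0.556
finger_force: 31.2
```

Call:
jog_arm(deltas="0 0.04 -0.3 0 0 0; 0 0 -0.7 0 0 0; 0 0 -0.8 0 0 0; 0 0 -0.8 0 0 0; 0 0 -0.8 0 0 0; 0 0 -0.5 0 0 0; 0 0 -0.3 0 0 0; 0 0 -0.2 0 0 0; 0 0 -0.1 0 0 0; 0 0 -0.1 0 0 0; 0 0 -0.05 0 0 0; 0 0 -0.05 0 0 0; 0 0 -0.05 0 0 0; 0 0 -0.04 0 0 0; 0 0 0 0 0 0")

```text
time: 47.32
eef_pos: [0.5593, 0.1906, 0.0563]
tcp_rot: [0.319, 0.948, -0.0, -0.0]
contact_force: [-0.1, 0.1, -1.7]
opening: 0.554
finger_force: 31.2
```

Call:
jog_arm(deltas="0 0 -0.03 0 0 0; 0 0 -0.02 0 0 0; 0 0 0 0 0 0")

```text
time: 47.7
eef_pos: [0.5594, 0.1906, 0.0562]
tcp_rot: [0.319, 0.948, -0.0, -0.0]
contact_force: [-4.2, -0.1, 5.4]
opening: 0.557
finger_force: 31.6
```

Contact: release, rise, and move clear for a final look.

Call:
jog_arm(deltas="0 0 0 0 0 0; 0 0 0 0 0 0; 0 0 0 0 0 0; 0 0 0 0 0 0; 0 0 0.3 0 0 0; 0 0 0.7 0 0 0; 0 0 0.9 0 0 0; 0 0 0.9 0 0 0; 0 0 0.9 0 0 0; 0 0 0.9 0 0 0; 0 0 1 0 0 0; 0 0 1 0 0 0; 0 -0.5 1 0 0 0; 0 -1 0 0 0 0; 0 -1 0 0 0 0; 0 -1 0 0 0 0; 0 -1 0 0 0 0; 0 -1 0 0 0 0; 0 -1 0 0 0 0; 0 -1 0 0 0 0", gripper=0.9)

```text
time: 50.2
eef_pos: [0.5593, 0.0392, 0.2073]
tcp_rot: [0.319, 0.948, 0.0, 0.0]
contact_force: [0.1, 0.2, 0.1]
opening: 0.903
finger_force: 0.0
```

Call:
jog_arm(deltas="0 -1 0 0 0 0; 0 -1 0 0 0 0; 0 -0.5 0 0 0 0; 0 0 0 0 0 0; 0 0 0 0 0 0; 0 0 0 0 0 0; 0 0 0 0 0 0")

```text
time: 51.08
eef_pos: [0.5593, -0.0089, 0.2073]
tcp_rot: [0.318, 0.948, 0.0, -0.0]
contact_force: [-0.4, -0.5, 0.2]
opening: 0.897
finger_force: 0.0
```

```bash
python3 - <<'E'
from m import *
for n in S:
    c=cam(n); z=.077; cv2.imwrite(f"pics/{n}_end.png",c["color"])
    for k,p in (("red",(.5594,.1903)),("yellow",(.5479,.2743)),("green",(.4638,.2630)),("blue",(.4751,.1786))):
        q=proj(c,[*p,z])[0]; 
        try: u,a=blob(c,k,tuple(int(round(v)) for v in q),7); print(n,k,a,ray(c,u,z)[0].round(4))
        except ValueError: print(n,k,"hidden")
E
```

```text
scene red 95 [0.5588 0.1909 0.077 ]
scene yellow 116 [0.5474 0.2752 0.077 ]
scene green 86 [0.4639 0.2635 0.077 ]
scene blue 81 [0.4753 0.1788 0.077 ]
side red 134 [0.5587 0.1919 0.077 ]
side yellow 147 [0.5485 0.2744 0.077 ]
side green 149 [0.4637 0.2636 0.077 ]
side blue 136 [0.4751 0.1791 0.077 ]
```

View pics/side_end.png

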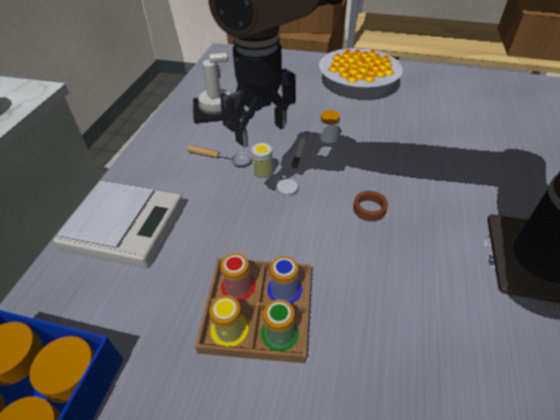

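View pics/scene_end.png

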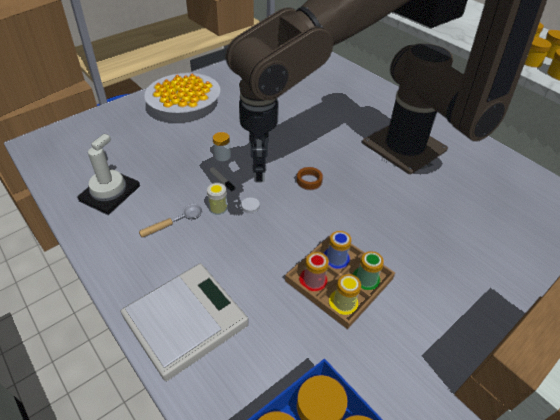

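Both end pictures show all four jars upright on their own discs: in the side view red (235,264), blue (284,267), yellow (225,312) and green (279,315). The white-lid jar (262,155) and the empty jar (330,120) have not moved. The arm is clear, so I'm handing in.

```bash
python3 -c "
from plant import ctrl; print(ctrl.sign_off())"
```

```text
the job is handed in; nothing more can be done
None
```

The job is handed in: all four gold-lid jars stand upright within about 2 mm of the middle of their own discs, the white-lid and empty jars were left where they stood, and it took about 51 s of the 112 s allowed.

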